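Refill the spring-loaded spice row

TASK

Put the spice jars that stand about on the worktop back into the spice rack, each in its place in the colour order shown by the tags on the rack's front. To make room, draw the black-handled spring follower back along the rack until the catch clicks and holds it, then push the standing jars apart (slide them, do not lift them out of the rack) and stand the missing jars upright in the gaps; when all are in, press the red catch button so that the follower springs back and closes the row up tight against the end stop.

Things in the scene. Friction and masses are not known exactly. Their poses are not given: they have to be found in the camera images.
- rack: Wooden spice rack, a straight trough fixed to the worktop. Origin at worktop level on its centre line; y runs along the row, z up. Floor 6 mm above the worktop, 51 mm wide inside (x -25.5 to +25.5 mm; a jar has 2.5 mm to spare either side); front (-x) and back walls 6 mm thick, 26 mm high over the worktop, 440 mm long (y -204 to +236).
- rack_stop (a point): Centre of the inner face of the fixed wooden end stop (64 mm high) on the trough floor: rack y = -190 mm. The row stands against it and grows to +y. Colour tags on the front wall, counted from here: red, orange, yellow, green, blue, white. An absent jar leaves no space. If friction stops the closing row short, help the follower by its grip. Axes as the rack's.
- follower (a joint): Slide of the spring follower along rack +y, m. Its flat face (60 mm high) that presses on the row is at rack y = -0.060 + value. Spring towards the end stop: 8 N (at 0) to 11 N; drawing it in takes up to 18 N. At 0.191 the catch clicks in behind its tongue (it rests at 0.189 to 0.192, held); hard limit 0.200: draw it to about 0.196 and let go.
- follower_grip (a point): Point in the follower's black upright grip, on its centre line, 92 mm above the worktop, 16 mm below its top, 17 mm to the +y side of the follower's face. The grip is 26 mm wide across the rack (x), 22 mm along it (y), and stands 58 to 108 mm above the worktop. Axes as the rack's.
- catch (a joint): Depth to which the red catch button is pressed, m: 0 up, 0.011 fully down. Spring: 1.5 N at the top, 5 N fully down. It dips and springs up by itself as the follower's tongue is drawn over it; pressed 9 mm or more it lets the follower go.
- catch_top (a point): Centre of the top of the red catch button (36 mm across the rack, 30 mm along it) at the +y end of the rack, 42 mm above the worktop when up; moves with it. 67 mm to the +y side of the grip of the latched follower. Axes as the rack's.
- jar_red: Red-lidded spice jar: round, 46 mm across, 66 mm tall (the lid is the top 19 mm), straight-sided, about 90 g, mostly in its thick glass base; origin at the centre of its underside, z axis up along the jar, its yaw has no meaning. Stands in the rack from the start.
- jar_orange: Orange-lidded spice jar: round, 46 mm across, 66 mm tall (the lid is the top 19 mm), straight-sided, about 90 g, mostly in its thick glass base; origin at the centre of its underside, z axis up along the jar, its yaw has no meaning. If present, stands upright on the worktop at the start (to the left or right of the rack).
- jar_yellow: Yellow-lidded spice jar: round, 46 mm across, 66 mm tall (the lid is the top 19 mm), straight-sided, about 90 g, mostly in its thick glass base; origin at the centre of its underside, z axis up along the jar, its yaw has no meaning. Stands in the rack from the start.
- jar_green: Green-lidded spice jar: round, 46 mm across, 66 mm tall (the lid is the top 19 mm), straight-sided, about 90 g, mostly in its thick glass base; origin at the centre of its underside, z axis up along the jar, its yaw has no meaning. If present, stands upright on the worktop at the start (to the left or right of the rack).
- jar_blue: Blue-lidded spice jar: round, 46 mm across, 66 mm tall (the lid is the top 19 mm), straight-sided, about 90 g, mostly in its thick glass base; origin at the centre of its underside, z axis up along the jar, its yaw has no meaning. If present, stands upright on the worktop at the start (to the left or right of the rack).
- jar_white: White-lidded spice jar: round, 46 mm across, 66 mm tall (the lid is the top 19 mm), straight-sided, about 90 g, mostly in its thick glass base; origin at the centre of its underside, z axis up along the jar, its yaw has no meaning. Stands in the rack from the start.
Mind the look-alikes: they are no part of the job. Of the things that look like the jar_green, take the one that is nearest to the robot's base at the start. Of the things shaped like the jar_blue, the blue one is meant.

How it is judged:
On the way, in this order (a step that is already met when the one before it is completed fails the run):
1. the follower is drawn back and held by the catch alone (value of joint follower above 0.187 m and value of joint catch below 0.003 m and contact force between the fingers and follower below 0.5 N), for 0.3 s.
2. every jar stands upright on the floor of the rack, let go, with the follower still latched (value of joint follower above 0.187 m and value of joint catch below 0.003 m and z of jar_red in the frame of rack between 0.002 and 0.01 m and angle between each of jar_red, jar_orange, jar_yellow, jar_green, jar_blue, jar_white's own z axis and vertical below 0.12 rad and x of jar_red in the frame of rack between -0.008 and 0.008 m and y of jar_red in the frame of rack between -0.18 and 0.125 m and z of jar_orange in the frame of rack between 0.002 and 0.01 m and x of jar_orange in the frame of rack between -0.008 and 0.008 m and y of jar_orange in the frame of rack between -0.18 and 0.125 m and z of jar_yellow in the frame of rack between 0.002 and 0.01 m and x of jar_yellow in the frame of rack between -0.008 and 0.008 m and y of jar_yellow in the frame of rack between -0.18 and 0.125 m and z of jar_green in the frame of rack between 0.002 and 0.01 m and x of jar_green in the frame of rack between -0.008 and 0.008 m and y of jar_green in the frame of rack between -0.18 and 0.125 m and z of jar_blue in the frame of rack between 0.002 and 0.01 m and x of jar_blue in the frame of rack between -0.008 and 0.008 m and y of jar_blue in the frame of rack between -0.18 and 0.125 m and z of jar_white in the frame of rack between 0.002 and 0.01 m and x of jar_white in the frame of rack between -0.008 and 0.008 m and y of jar_white in the frame of rack between -0.18 and 0.125 m and contact force between the fingers and jar_red below 0.5 N and contact force between the fingers and jar_orange below 0.5 N and contact force between the fingers and jar_yellow below 0.5 N and contact force between the fingers and jar_green below 0.5 N and contact force between the fingers and jar_blue below 0.5 N and contact force between the fingers and jar_white below 0.5 N), for 0.2 s.
At the end, for the whole second after the job is handed in: Jars upright (0.12 rad) on the rack floor in the order red, orange, yellow, green, blue, white; red within 7 mm of the end stop, gaps under 6 mm (one absent jar: no wider than its place); follower released, pressing on white with over 1 N; button up; all at rest (z of jar_red in the frame of rack between 0.002 and 0.01 m and angle between each of jar_red, jar_orange, jar_yellow, jar_green, jar_blue, jar_white's own z axis and vertical below 0.12 rad and x of jar_red in the frame of rack between -0.008 and 0.008 m and y of jar_red in the frame of rack between -0.18 and 0.125 m and z of jar_orange in the frame of rack between 0.002 and 0.01 m and x of jar_orange in the frame of rack between -0.008 and 0.008 m and y of jar_orange in the frame of rack between -0.18 and 0.125 m and z of jar_yellow in the frame of rack between 0.002 and 0.01 m and x of jar_yellow in the frame of rack between -0.008 and 0.008 m and y of jar_yellow in the frame of rack between -0.18 and 0.125 m and z of jar_green in the frame of rack between 0.002 and 0.01 m and x of jar_green in the frame of rack between -0.008 and 0.008 m and y of jar_green in the frame of rack between -0.18 and 0.125 m and z of jar_blue in the frame of rack between 0.002 and 0.01 m and x of jar_blue in the frame of rack between -0.008 and 0.008 m and y of jar_blue in the frame of rack between -0.18 and 0.125 m and z of jar_white in the frame of rack between 0.002 and 0.01 m and x of jar_white in the frame of rack between -0.008 and 0.008 m and y of jar_white in the frame of rack between -0.18 and 0.125 m and horizontal distance between jar_red and jar_orange below 0.052 m and horizontal distance between jar_orange and jar_yellow below 0.052 m and horizontal distance between jar_yellow and jar_green below 0.052 m and horizontal distance between jar_green and jar_blue below 0.052 m and horizontal distance between jar_blue and jar_white below 0.052 m and horizontal distance between jar_red and jar_yellow below 0.1 m and horizontal distance between jar_yellow and jar_blue below 0.1 m and horizontal distance between jar_green and jar_white below 0.1 m and y of jar_red in the frame of rack below -0.16 m and value of joint follower below 0.162 m and contact force between follower and jar_white above 1 N and value of joint catch below 0.003 m and linear speed of each of jar_red, jar_orange, jar_yellow, jar_green, jar_blue, jar_white below 0.02 m/s); the robot touches nothing.
It fails at once if a jar that stood in the rack (red, yellow, white) is lifted more than 25 mm or tipped over (z of any of jar_red, jar_yellow, jar_white in the frame of rack above 0.031 m or angle between any of jar_red, jar_yellow, jar_white's own z axis and vertical above 0.8 rad).
Of jar_orange, jar_green, jar_blue only 2 to 3 are there at a start; the rules pass over those that are not, and their reading is None.
At some moment in a run one of jar_orange, jar_green, jar_blue may be knocked a few centimetres aside while the robot is not near it.
It also fails if it takes over 210 s, if anything falls off the work surface, if the arm or the gripper's body presses on something with over 40 N, if the wrist force passes 120 N, or if a joint passes its speed limit or range.

ROBOT

A 6-joint arm with a two-finger parallel gripper is mounted at the origin on a cart in front of the work surface, level with it; the furniture and walls round the work are solid. World frame = base frame: x ahead of the robot, y to its left, z up, the work surface at z = 0. Lengths are in m, angles in rad, forces in N, time in s.
With the tool pointing down it reaches from about 0.25 to 0.775 m from the base axis. Payload 4 kg.
Tool frame: the origin (TCP) lies between the finger pads; the fingertips stand 25 mm ahead of it and the grasp point (between the pads) lies 6 mm ahead of it (robot.tip_reach is the z of the fingertips in the tool frame, in m); z points along the fingers, y is the line along which they close (so a half turn about z gives the same grasp; the last joint's range is limited). The gripper opens to 94 mm and grips with 3 to 60 N. Pads are 16 mm wide; open, the fingers measure 119 mm over their backs; the gripper's body (75 mm by 177 mm) begins 78 mm behind the grasp point.
Start: joints at [-1.324, 0.087, 1.371, -0, 1.684, -0.103], TCP at [0.188, -0.517, 0.231] pointing down, gripper open.
Joint ranges: [-3.1, 3.1], [-0.76, 2.03], [0.27, 2.55], [-1.08, 4.22], [0.17, 2.65], [-2.57, 2.57]. Speed limits (rad/s): [2.79, 2.79, 3.14, 3.14, 3.14, 3.14].

INTERFACE

Orientations are given as [roll, pitch, yaw] about the fixed x, y, z axes, in that order (R = Rz(yaw) Ry(pitch) Rx(roll)).
In Python, from bench import robot gives the robot as it stands. The module is installed in compiled form; this text tells all that it offers.
- The arm moves only by the shell command python3 -m handwheel 'ROWS'. ROWS is JSON, a list of rows, each a list of 3 entries, a list of its own where there are three numbers: the turn, a rotation vector about the world's x, y, z in units of 90 degrees (1.0 is 90 degrees), then the shift along the world's x, y, z in units of 0.05 m (1.0 is 0.05 m), then the closure, from 0 (fully open) to 1 (shut). A call has 1 to 5 rows; each row shifts and turns the commanded pose from where the row before left it; what a row does not reach is not made up. A row lasts 1/10 s, in which the tool goes at most 50 mm and 8.59 degrees, less where a joint would pass 70% of its speed; a pose out of reach is approached as far as the arm can. A call with a number of a shift or a turn outside -1 to 1 is refused whole. A call with a gripper value outside its range is refused whole. The fingers move at their own pace and stop on an object; the grip force is fixed at half the most. Time passes only in rows, so rows that do not move let the fingers close. It gives the time, the measured TCP pose, the force, the opening and the grip force at its end, in the units of the state.
- robot.get_obs(): the state, without advancing time (a new reading comes with each control period).
- robot.snapshot(name): name is "scene" or "top" or "wrist"; returns (picture, depth): 384x512x3 uint8, red, green, blue; 384x512 float32, m along the optical axis (not along the pixel's ray), 0 where there is no reading.
- robot.calibration(name): a dict with "mtx" (3x3 intrinsics, pixels), "extrinsics" (4x4, takes a point from camera to world coordinates); the wrist camera has in their place "hand_eye" (4x4, takes a point from camera to tool coordinates, whose origin is the TCP and whose axes are the flange's). Camera axes: x right, y down, z forward; pixel columns grow to the right and rows downward; lengths in m; the calibration is good to about 2 mm. A picture is of the moment at which its call begins: read the wrist's pose just before it. calibration takes no time and is no camera call.
- robot.close_job(): hands the job in; it is judged then, once.
Trained networks look in the newest picture that a camera, given by its name, has taken for a name from the list of things; names that differ only in an ending like _2 or _b are one class to them, and where a whole thing is asked for, a point or a joint stands for the part that bears it (a point fixed in the world has none). Each returns a list of dicts, best first, with "p" (0 to 1); they miss things now and then, are a little off and sometimes report something else, mostly with a low value. They report only what shows in the picture. A call takes as long as a camera call. They do not tell look-alikes from the thing itself.
- robot.boxes_of(query, camera): "bbox" ([left, top, right, bottom] in pixels, round what is visible of it).
The state is a dict: "time": time; "joint_positions": joint angles; "qvel": joint speeds; "joint_torque": joint torques, N m; "tool_pos": TCP position; "ee_rot": TCP orientation; "wrist_force": force on the tool from outside, world axes, zero at the start; "wrist_torque": the same for the moment, N m; "width": finger opening in m; "finger_force": force on a finger pad.
Only numpy, scipy, OpenCV 4.12 (cv2) and the standard library are available. Lean on these libraries where they do the work, as an engineer would, in place of code of your own. Each camera call takes 0.05 s, during which the arm holds its last target. There are 200 camera calls.

## Working session

There is one attempt and no reset: what is moved stays moved. The work goes in short steps, Python scripts to look and compute and a shell command to move; the robot and the scene stay as the last step left them, time stands still between calls to the robot, and variables do not carry over. Pictures are saved under pics/ and viewed, at most 14 in all, crops included, and the job is handed in when it is done.

```bash
mkdir -p pics; cat > h.py <<'E'
from bench import robot
import numpy as np, cv2
from scipy.spatial.transform import Rotation as R
def cam(name):
    o=robot.get_obs(); im,d=robot.snapshot(name); c=robot.calibration(name)
    if 'extrinsics' in c: T=np.array(c['extrinsics'])
    else:
        W=np.eye(4); W[:3,:3]=R.from_euler('xyz',o['ee_rot']).as_matrix(); W[:3,3]=o['tool_pos']
        T=W@np.array(c['hand_eye'])
    return im,d,np.array(c['mtx']),T
def cloud(d,K,T):
    v,u=np.mgrid[:d.shape[0],:d.shape[1]]
    P=np.stack([(u-K[0,2])/K[0,0]*d,(v-K[1,2])/K[1,1]*d,d],-1)@T[:3,:3].T+T[:3,3]
    P[d==0]=np.nan; return P
def save(n,im): cv2.imwrite('pics/'+n+'.png',im[...,::-1])
E
python3 - <<'E'
from h import *
for n in ('top','scene'):
    im,d,K,T=cam(n); save(n+'1',im); P=cloud(d,K,T); np.savez(n+'1.npz',im=im,P=P,d=d)
    print(n,T[:3,3].round(2))
    for q in ['rack','follower','catch','jar_red','jar_orange','jar_yellow','jar_green','jar_blue','jar_white']:
        for b in robot.boxes_of(q,n)[:4]:
            l,t,r,bo=[int(x) for x in b['bbox']]
            p=np.array(P[t:bo+1,l:r+1]); z=np.nanmax(p[...,2]); m=p[...,2]>z-.006
            print(q,round(b['p'],2),[l,t,r,bo],p[m].mean(0).round(3), p[m].min(0).round(3),p[m].max(0).round(3))
E
```

```text
top [ 0.33 -0.04  1.28]
rack 0.93 [174, 194, 309, 221] [ 0.459 -0.04   0.109] [ 0.448 -0.05   0.107] [ 0.471 -0.031  0.113]
follower 0.67 [243, 198, 262, 212] [ 0.459 -0.04   0.109] [ 0.448 -0.05   0.107] [ 0.471 -0.031  0.113]
follower 0.31 [132, 193, 148, 205] [0.481 0.341 0.068] [0.462 0.322 0.066] [0.498 0.358 0.072]
catch 0.6 [176, 202, 196, 213] [0.456 0.21  0.044] [0.439 0.198 0.042] [0.469 0.221 0.048]
jar_red 0.45 [291, 198, 303, 208] [ 0.459 -0.171  0.075] [ 0.44  -0.19   0.072] [ 0.473 -0.151  0.078]
jar_orange 0.66 [357, 188, 378, 203] [ 0.475 -0.403  0.07 ] [ 0.457 -0.422  0.068] [ 0.495 -0.38   0.074]
jar_orange 0.29 [241, 196, 263, 212] [ 0.459 -0.04   0.109] [ 0.448 -0.05   0.107] [ 0.471 -0.031  0.113]
jar_yellow 0.76 [277, 193, 290, 211] [ 0.461 -0.128  0.075] [ 0.441 -0.149  0.073] [ 0.483 -0.107  0.079]
jar_yellow 0.32 [174, 194, 310, 219] [ 0.459 -0.04   0.109] [ 0.448 -0.05   0.107] [ 0.471 -0.031  0.113]
jar_green 0.75 [334, 166, 356, 185] [ 0.551 -0.324  0.068] [ 0.53  -0.345  0.066] [ 0.572 -0.303  0.072]
jar_green 0.61 [385, 193, 405, 203] [ 0.468 -0.492  0.
[... 1196 characters left out ...]
6, 361, 272] [ 0.162 -0.502  0.33 ] [ 0.159 -0.505  0.329] [ 0.163 -0.498  0.332]
jar_yellow 0.5 [265, 209, 280, 234] [ 0.456 -0.135  0.071] [ 0.436 -0.173  0.068] [ 0.481 -0.098  0.074]
jar_green 0.73 [376, 269, 398, 295] [ 0.174 -0.546  0.342] [ 0.168 -0.555  0.34 ] [ 0.179 -0.533  0.345]
jar_green 0.63 [336, 226, 348, 237] [ 0.19  -0.449  0.345] [ 0.183 -0.456  0.344] [ 0.198 -0.443  0.347]
jar_green 0.49 [309, 239, 320, 267] [ 0.136 -0.445  0.345] [ 0.126 -0.451  0.342] [ 0.153 -0.437  0.347]
jar_blue 0.8 [192, 156, 208, 181] [0.543 0.271 0.065] [0.521 0.25  0.062] [0.566 0.292 0.068]
jar_white 0.78 [250, 206, 263, 225] [ 0.452 -0.081  0.071] [ 0.434 -0.11   0.068] [ 0.479 -0.051  0.074]
```

```bash
python3 - <<'E'
from h import *
a=np.load('top1.npz'); im=a['im']; save('topcrop',cv2.resize(im[150:250,85:420],(800,240),interpolation=cv2.INTER_CUBIC))
P=a['P']
for q,(x,y) in dict(o=(.475,-.403),g1=(.551,-.324),g2=(.468,-.492),g3=(.44,-.31),b1=(.482,.34),b2=(.545,.273),b3=(.486,.439),red=(.459,-.171),y=(.461,-.128),w=(.459,-.081)).items():
    m=(np.hypot(P[...,0]-x,P[...,1]-y)<.012)&(P[...,2]>.05); print(q,im[m].mean(0).round(0),round(np.hypot(x,y),3))
# rack direction: walls z~.026
m=(abs(P[...,2]-.027)<.006)&(abs(P[...,0]-.459)<.06)&(P[...,1]>-.01)&(P[...,1]<.18)
Q=P[m]; 
for y in np.arange(0,.18,.03):
    s=Q[(abs(Q[:,1]-y)<.015)]; print(round(y,2),len(s),np.sort(s[:,0]).round(3)[[0,len(s)//4,-1-len(s)//4,-1]])
E
```

```text
o [243. 181. 104.] 0.623
g1 [125. 219. 138.] 0.639
g2 [136. 225. 148.] 0.679
g3 [136. 230. 150.] 0.538
b1 [ 80. 132. 220.] 0.59
b2 [243. 177. 195.] 0.61
b3 [243. 175. 193.] 0.655
red [242.  93.  87.] 0.49
y [245. 245. 144.] 0.478
w [245. 245. 243.] 0.466
0.0 22 [0.428 0.431 0.488 0.491]
0.03 35 [0.428 0.429 0.485 0.488]
0.06 40 [0.426 0.429 0.485 0.489]
0.09 37 [0.429 0.432 0.486 0.489]
0.12 29 [0.426 0.429 0.487 0.49 ]
0.15 50 [0.427 0.43  0.484 0.487]
```

View pics/topcrop.png

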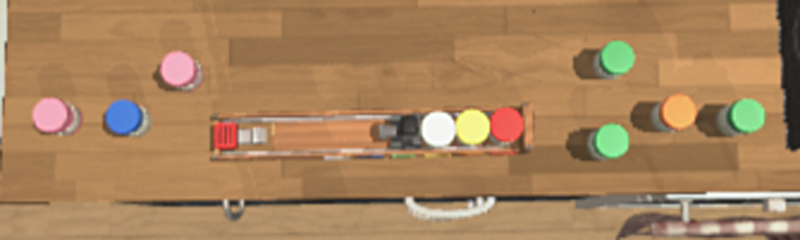

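View pics/scene1.png

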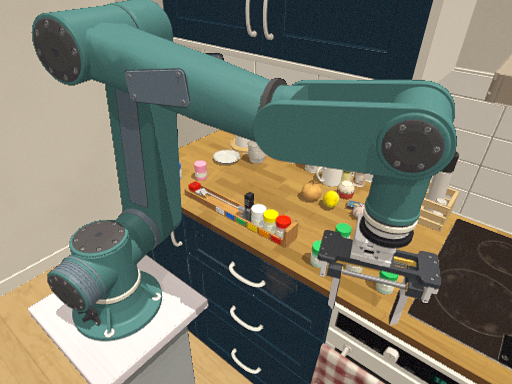

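The top crop (10x-ish zoom) shows the rack at (215–530, 105–155) with the white, yellow and red jars and the black grip. Orange is at (678,112). There are three greens: (610,142) is the nearest to the base, so that is the target. Blue is at (123,117), and two pinks are distractors.

```bash
python3 - <<'E'
from h import *
o=robot.get_obs(); print(o['tool_pos'],o['ee_rot'],o['width'],robot.tip_reach)
M=R.from_euler('xyz',o['ee_rot']).as_matrix(); print(M.round(3))
E
python3 -m handwheel '[[[0,0,0],[0,0,0.6],0]]'
```

```text
[ 0.18848147 -0.51672238  0.23050398] [3.14148816e+00 4.56447961e-05 3.49795437e-01] 0.09376582996991831 0.025
[[ 0.939  0.343 -0.   ]
 [ 0.343 -0.939 -0.   ]
 [-0.     0.    -1.   ]]
time: 1.1
tool_pos: [0.1879, -0.5146, 0.2557]
ee_rot: [-3.131, -0.001, 0.35]
wrist_force: [-0.2, -0.8, -0.9]
width: 0.094
finger_force: 0.0
```

```bash
python3 -m handwheel '[[[0,0,0.065],[0.45,0.79,0],0],[[0,0,0.065],[0.45,0.79,0],0],[[0,0,0.065],[0.45,0.79,0],0],[[0,0,0.065],[0.45,0.79,0],0]]' >/dev/null
python3 -m handwheel '[[[0,0,0.065],[0.45,0.79,0],0],[[0,0,0.065],[0.45,0.79,0],0],[[0,0,0.065],[0.45,0.79,0],0],[[0,0,0.065],[0.45,0.79,0],0]]' >/dev/null
python3 -m handwheel '[[[0,0,0.065],[0.45,0.79,0],0],[[0,0,0.065],[0.45,0.79,0],0],[[0,0,0.065],[0.45,0.79,0],0],[[0,0,0.065],[0.45,0.79,0],0],[[0,0,0],[0,0,0],0]]'
python3 - <<'E'
from h import *
im,d,K,T=cam('wrist'); save('w1',im); P=cloud(d,K,T)
for q in ['follower','catch','jar_red','jar_yellow','jar_white']:
    for b in robot.boxes_of(q,'wrist')[:2]:
        l,t,r,bo=[int(x) for x in b['bbox']]
        p=P[t:bo+1,l:r+1]; z=np.nanpercentile(p[...,2],98); m=abs(p[...,2]-z)<.004
        print(q,round(b['p'],2),[l,t,r,bo],p[m].mean(0).round(3), p[m].min(0).round(3),p[m].max(0).round(3))
for lo,hi,y0,y1 in ((.02,.03,-.02,.2),):
    m=(P[...,2]>lo)&(P[...,2]<hi); Q=P[m]
    for y in np.arange(-.02,.2,.03):
        s=np.sort(Q[(abs(Q[:,1]-y)<.01)&(abs(Q[:,0]-.458)<.05)][:,0]); 
        if len(s)>20: print(y.round(2),len(s),s[[0,len(s)//4,len(s)*3//4,-1]].round(4))
E
```

```text
time: 2.4
tool_pos: [0.4599, -0.0383, 0.2602]
ee_rot: [3.141, -0.002, 1.584]
wrist_force: [0.8, -0.9, -0.1]
width: 0.094
finger_force: 0.0
follower 0.73 [236, 137, 272, 193] [ 0.459 -0.035  0.108] [ 0.447 -0.047  0.105] [ 0.472 -0.025  0.11 ]
catch 0.44 [242, 0, 262, 9] [0.457 0.169 0.029] [0.448 0.166 0.028] [0.466 0.172 0.032]
jar_red 0.67 [237, 249, 273, 283] [ 0.46  -0.009  0.347] [ 0.455 -0.01   0.344] [ 0.465 -0.008  0.349]
jar_yellow 0.66 [238, 215, 271, 258] [ 0.46  -0.117  0.072] [ 0.439 -0.148  0.07 ] [ 0.483 -0.086  0.074]
jar_yellow 0.65 [248, 0, 260, 8] [0.457 0.169 0.029] [0.449 0.166 0.028] [0.464 0.172 0.032]
jar_white 0.59 [238, 219, 271, 258] [ 0.46  -0.12   0.072] [ 0.439 -0.148  0.07 ] [ 0.483 -0.092  0.074]
jar_white 0.58 [236, 186, 272, 226] [ 0.459 -0.043  0.107] [ 0.447 -0.047  0.104] [ 0.472 -0.04   0.11 ]
-0.02 459 [0.4268 0.441  0.4754 0.4896]
0.01 159 [0.4257 0.4288 0.487  0.4901]
0.04 149 [0.4258 0.4301 0.4862 0.4891]
0.07 177 [0.4249 0.4291 0.4863 0.4895]
0.1 160 [0.4264 0.4293 0.4857 0.4893]
0.13 174 [0.4267 0.4294 0.4858 0.4887]
0.16 352 [0.4257 0.4316 0.4827 0.4887]
```

View pics/w1.png

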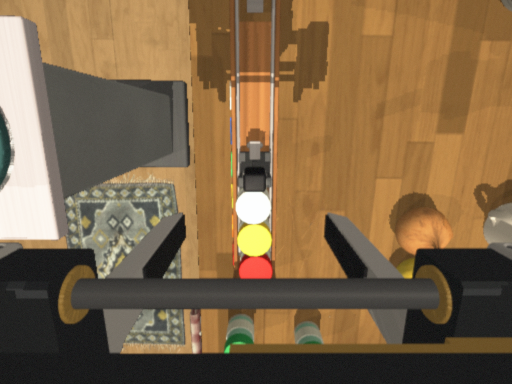

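The wrist view shows the follower grip at (254,175), just +y of white (253,208), yellow (254,240) and red (256,268). The rack is square to the world axes.

```bash
python3 -m handwheel '[[[0,0,-0.008],[0,0.04,-0.8],0],[[0,0,0],[0,0,-0.8],0],[[0,0,0],[0,0,-0.8],0],[[0,0,0],[0,0,-0.84],0],[[0,0,0],[0,0,0],0.5]]'
python3 -m handwheel '[[[0,0,0],[0,0,0],1],[[0,0,0],[0,0,0],1],[[0,0,0],[0,0,0],1],[[0,0,0],[0,0,0],1],[[0,0,0],[0,0,0],1]]'
```

```text
time: 3.2
tool_pos: [0.4532, -0.041, 0.0924]
ee_rot: [-3.128, -0.003, 1.56]
wrist_force: [-0.8, 0.0, -0.3]
width: 0.0892
finger_force: 0.0
time: 3.7
tool_pos: [0.4593, -0.0408, 0.0998]
ee_rot: [3.139, 0.001, 1.563]
wrist_force: [0.5, -0.7, -0.3]
width: 0.0493
finger_force: 0.0
```

```bash
python3 -m handwheel '[[[0,0,0],[0,0.08,0],1],[[0,0,0],[0,0,0],1],[[0,0,0],[0,0,0],1],[[0,0,0],[0,0,0],1],[[0,0,0],[0,0,0],1]]'
python3 -m handwheel '[[[0,0,0],[0,0.3,0],1],[[0,0,0],[0,0.3,0],1],[[0,0,0],[0,0,0],1]]'
```

```text
time: 4.2
tool_pos: [0.4593, -0.0365, 0.0985]
ee_rot: [3.14, -0.0, 1.563]
wrist_force: [4.5, 1.3, -3.1]
width: 0.0259
finger_force: 30.0
time: 4.5
tool_pos: [0.4591, -0.0093, 0.0985]
ee_rot: [3.14, 0.007, 1.563]
wrist_force: [3.9, -7.6, -2.4]
width: 0.0263
finger_force: 30.0
```

```bash
python3 -m handwheel '[[[0,0,0],[0,0.4,0],1],[[0,0,0],[0,0.4,0],1],[[0,0,0],[0,0.4,0],1],[[0,0,0],[0,0.4,0],1],[[0,0,0],[0,0.4,0],1]]'
python3 -m handwheel '[[[0,0,0],[0,0.4,0],1],[[0,0,0],[0,0.3,0],1],[[0,0,0],[0,0.2,0],1],[[0,0,0],[0,0.1,0],1],[[0,0,0],[0,0.1,0],1]]'
python3 - <<'E'
from h import *
im,d,K,T=cam('wrist'); P=cloud(d,K,T); save('w2',im)
print(robot.get_obs()['tool_pos'])
for q in ['follower','catch']:
    for b in robot.boxes_of(q,'wrist')[:2]:
        l,t,r,bo=[int(x) for x in b['bbox']]
        p=P[t:bo+1,l:r+1]; print(q,round(b['p'],2),[l,t,r,bo],np.nanmedian(p.reshape(-1,3),0).round(3))
E
```

```text
time: 5.0
tool_pos: [0.4582, 0.0866, 0.0985]
ee_rot: [-3.14, 0.016, 1.561]
wrist_force: [-0.2, -18.6, 0.8]
width: 0.0258
finger_force: 30.0
time: 5.5
tool_pos: [0.4577, 0.1399, 0.0984]
ee_rot: [-3.139, 0.02, 1.562]
wrist_force: [-2.4, -23.8, 4.9]
width: 0.0262
finger_force: 30.0
[0.45767058 0.14171191 0.09849653]
follower 0.58 [228, 157, 280, 266] [0.458 0.149 0.067]
catch 0.91 [225, 90, 277, 159] [0.456 0.205 0.034]
```

View pics/w2.png

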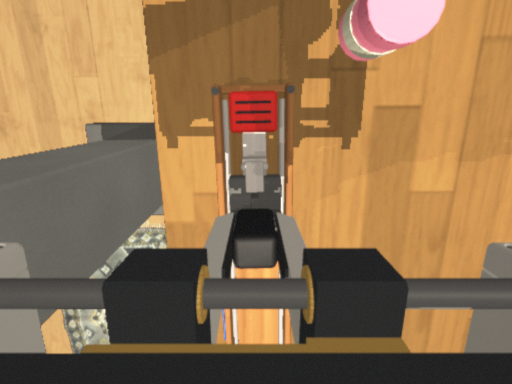

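The view shows the follower's tongue reaching the front of the red catch at (254,112), not latched yet. I'll draw it a bit further.

```bash
python3 -m handwheel '[[[0,0,0],[0,0.1,0],1],[[0,0,0],[0,0.1,0],1],[[0,0,0],[0,0,0],1]]'
python3 - <<'E'
from h import *
im,d,K,T=cam('wrist'); P=cloud(d,K,T); save('w3',im)
m=(abs(P[...,0]-.458)<.015)&(P[...,2]>.02)&(P[...,1]>.19)&(P[...,1]<.26)
Q=P[m]
print(robot.get_obs()['tool_pos'])
for y in np.arange(.165,.25,.005):
    s=P[(abs(P[...,0]-.458)<.01)&(abs(P[...,1]-y)<.0025)][:,2]
    if len(s): print(y.round(3),np.median(s).round(4))
E
```

```text
time: 5.95
tool_pos: [0.4575, 0.1534, 0.0985]
ee_rot: [-3.139, 0.012, 1.562]
wrist_force: [-3.5, -11.0, 3.9]
width: 0.0259
finger_force: 30.0
[0.45754218 0.15343515 0.09849873]
0.165 0.0856
0.17 0.0422
0.175 0.198
0.18 0.2062
0.185 0.1862
0.19 0.041
0.195 0.0205
0.2 0.0411
0.205 0.0423
0.21 0.0426
0.215 0.0427
0.22 0.0425
0.225 0.0424
0.23 0.0406
0.235 0.01
0.24 0.0003
0.245 0.0004
```

```bash
python3 -m handwheel '[[[0,0,0],[0,0,0],0],[[0,0,0],[0,0,0],0],[[0,0,0],[0,0,0],0],[[0,0,0],[0,0,0],0],[[0,0,0],[0,0,0],0]]'
python3 -m handwheel '[[[0,0,0],[0,0,0.6],0],[[0,0,0],[0,-0.4,0.6],0],[[0,0,0],[0,-0.7,0.6],0],[[0,0,0],[0,-0.7,0],0],[[0,0,0],[0,0,0],0]]'
python3 - <<'E'
from h import *
im,d,K,T=cam('wrist'); P=cloud(d,K,T); save('w4',im)
m=(abs(P[...,0]-.458)<.02)&(P[...,2]>.1)&(P[...,2]<.115); print(P[m].mean(0),P[m].min(0),P[m].max(0))
E
```

```text
time: 6.5
tool_pos: [0.4584, 0.1585, 0.0984]
ee_rot: [-3.141, -0.0, 1.563]
wrist_force: [0.1, -0.0, 0.5]
width: 0.0624
finger_force: 0.0
time: 7.0
tool_pos: [0.4592, 0.0655, 0.19]
ee_rot: [3.138, 0.001, 1.558]
wrist_force: [-0.2, -0.4, 0.8]
width: 0.0939
finger_force: 0.0
[0.4575604  0.14777849 0.10761543] [0.44458029 0.13701736 0.10322498] [0.46998871 0.1589979  0.1101446 ]
```

View pics/w4.png

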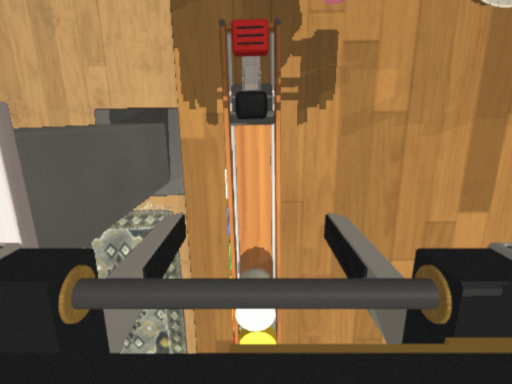

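The follower is latched: the grip is at (252,104), world y = 0.148, against the button. That puts the rack's y origin at about world 0. Next I slide white.

```bash
python3 -m handwheel '[[[0,0,0],[0,-0.75,0],0],[[0,0,0],[0,-0.75,0],0],[[0,0,0],[0,-0.7,0],0],[[0,0,0],[0,-0.6,0],0],[[0,0,0],[0,0,0],0]]'
python3 -m handwheel '[[[0,0,0],[0,0,-0.7],0],[[0,0,0],[0,0,-0.7],0],[[0,0,0],[0,0,-0.6],0],[[0,0,0],[0,0,-0.5],0],[[0,0,0],[0,0,0],0]]'
```

```text
time: 7.55
tool_pos: [0.4583, -0.0733, 0.1875]
ee_rot: [-3.14, 0.0, 1.559]
wrist_force: [0.3, 1.0, -0.4]
width: 0.0939
finger_force: 0.0
time: 8.05
tool_pos: [0.4551, -0.069, 0.059]
ee_rot: [-3.132, -0.004, 1.564]
wrist_force: [-0.6, -0.8, 0.5]
width: 0.0938
finger_force: 0.0
```

```bash
python3 -m handwheel '[[[0,0,0],[0,-0.06,0],1],[[0,0,0],[0,0,0],1],[[0,0,0],[0,0,0],1],[[0,0,0],[0,0,0],1],[[0,0,0],[0,0,0],1]]'
python3 -m handwheel '[[[0,0,0],[0,0,0],1],[[0,0,0],[0,0,0],1],[[0,0,0],[0,0,0],1]]'
```

```text
time: 8.55
tool_pos: [0.459, -0.0748, 0.0644]
ee_rot: [3.14, 0.0, 1.562]
wrist_force: [0.2, 0.1, 0.0]
width: 0.0572
finger_force: 0.0
time: 8.85
tool_pos: [0.4586, -0.0748, 0.0638]
ee_rot: [3.141, 0.0, 1.562]
wrist_force: [-1.0, -0.1, 1.1]
width: 0.0452
finger_force: 30.0
```

```bash
python3 -m handwheel '[[[0,0,0],[0,0.3,0],1],[[0,0,0],[0,0.4,0],1],[[0,0,0],[0,0.5,0],1],[[0,0,0],[0,0.5,0],1],[[0,0,0],[0,0.5,0],1]]'
python3 -m handwheel '[[[0,0,0],[0,0.5,0],1],[[0,0,0],[0,0.4,0],1],[[0,0,0],[0,0.3,0],1],[[0,0,0],[0,0.15,0],1],[[0,0,0],[0,0,0],1]]'
```

```text
time: 9.35
tool_pos: [0.4587, 0.0358, 0.0638]
ee_rot: [3.141, 0.001, 1.562]
wrist_force: [0.9, 0.3, -0.3]
width: 0.0453
finger_force: 30.0
time: 9.85
tool_pos: [0.4587, 0.1038, 0.0638]
ee_rot: [3.141, -0.001, 1.564]
wrist_force: [-0.3, 3.2, 3.0]
width: 0.0455
finger_force: 30.0
```

```bash
python3 -m handwheel '[[[0,0,0],[0,0,0],0],[[0,0,0],[0,0,0],0],[[0,0,0],[0,0,0],0],[[0,0,0],[0,0,0],0],[[0,0,0],[0,0,0],0]]'
python3 -m handwheel '[[[0,0,0],[0,0,0],0],[[0,0,0],[0,0,0],0],[[0,0,0],[0,0,0.4],0],[[0,0,0],[0,0,0.9],0],[[0,0,0],[0,0,0.9],0]]'
python3 -m handwheel '[[[0,0,0],[0,-0.9,0],0],[[0,0,0],[0,-0.9,0],0],[[0,0,0],[0,-0.9,0],0],[[0,0,0],[0,-0.9,0],0],[[0,0,0],[0,0,0],0]]'
python3 - <<'E'
from h import *
im,d,K,T=cam('wrist'); P=cloud(d,K,T); save('w5',im)
Q=P[(abs(P[...,0]-.458)<.03)&(P[...,2]>.066)&(P[...,2]<.078)]
h,e=np.histogram(Q[:,1],np.arange(-.2,.2,.01)); print([(round(a,2),b) for a,b in zip(e,h) if b>20])
for q in ['jar_white','jar_yellow']:
  for b in robot.boxes_of(q,'wrist')[:2]:
    l,t,r,bo=[int(x) for x in b['bbox']]; p=P[t:bo+1,l:r+1]; m=(p[...,2]>.066)&(p[...,2]<.078)
    print(q,b['p'],b['bbox'],p[m].mean(0),p[m].min(0),p[m].max(0))
E
```

```text
time: 10.35
tool_pos: [0.4584, 0.1025, 0.0634]
ee_rot: [-3.141, 0.0, 1.562]
wrist_force: [0.4, 0.2, 0.7]
width: 0.0817
finger_force: 0.0
time: 10.85
tool_pos: [0.4575, 0.1027, 0.1737]
ee_rot: [-3.139, 0.0, 1.562]
wrist_force: [0.0, 0.5, 1.1]
width: 0.094
finger_force: 0.0
time: 11.35
tool_pos: [0.4582, -0.0818, 0.1735]
ee_rot: [3.141, 0.002, 1.555]
wrist_force: [-0.5, 0.7, 0.4]
width: 0.0941
finger_force: 0.0
[(np.float64(-0.17), np.int64(299)), (np.float64(-0.16), np.int64(370)), (np.float64(-0.15), np.int64(230)), (np.float64(-0.14), np.int64(317)), (np.float64(-0.13), np.int64(416)), (np.float64(-0.12), np.int64(434)), (np.float64(-0.11), np.int64(358)), (np.float64(-0.1), np.int64(56)), (np.float64(0.08), np.int64(92))]
jar_white 0.63 [229.7, 0.0, 275.7, 24.7] [0.4585975  0.08087641 0.06967838] [0.44735139 0.0792956  0.06605136] [0.47020448 0.08322403 0.07357085]
jar_white 0.32 [236.1, 247.8, 286.1, 278.9] [ 0.46207972 -0.15214322  0.07187646] [ 0.4400577  -0.16882923  0.06602956] [ 0.4851758  -0.13313917  0.07425511]
jar_yellow 0.87 [233.5, 196.2, 281.9, 258.5] [ 0.46043869 -0.12072153  0.07191847] [ 0.43759225 -0.14912255  0.06600372] [ 0.48273917 -0.09813425  0.07433839]
```

White's edge is at y = 0.080 (centre 0.103) and yellow's centre is at -0.121.

```bash
python3 -m handwheel '[[[0,0,0],[0,-0.45,0],0],[[0,0,0],[0,-0.4,-0.4],0],[[0,0,0],[0,0,-0.6],0],[[0,0,0],[0,0,-0.6],0],[[0,0,0],[0,0,-0.6],0]]'
python3 -m handwheel '[[[0,0,0],[0,0,0],0.6],[[0,0,0],[0,0,0],1],[[0,0,0],[0,0,0],1],[[0,0,0],[0,0,0],1],[[0,0,0],[0,0,0],1]]'
python3 -m handwheel '[[[0,0,0],[0,0,0],1],[[0,0,0],[0,0,0],1],[[0,0,0],[0,0,0],1],[[0,0,0],[0,0,0],1]]'
```

```text
time: 12.0
tool_pos: [0.4589, -0.1179, 0.0626]
ee_rot: [3.141, -0.0, 1.565]
wrist_force: [0.0, 0.9, 0.2]
width: 0.0938
finger_force: 0.0
time: 12.5
tool_pos: [0.4595, -0.1199, 0.0651]
ee_rot: [3.139, 0.001, 1.563]
wrist_force: [0.1, -1.1, 0.3]
width: 0.0576
finger_force: 0.0
time: 12.9
tool_pos: [0.459, -0.1199, 0.0642]
ee_rot: [3.14, 0.0, 1.562]
wrist_force: [0.3, 1.0, 3.8]
width: 0.0454
finger_force: 30.0
```

```bash
python3 -m handwheel '[[[0,0,0],[0,0.3,0],1],[[0,0,0],[0,0.4,0],1],[[0,0,0],[0,0.3,0],1],[[0,0,0],[0,0.2,0],1],[[0,0,0],[0,0,0],1]]'
python3 -m handwheel '[[[0,0,0],[0,0,0],0],[[0,0,0],[0,0,0],0],[[0,0,0],[0,0,0],0],[[0,0,0],[0,0,0],0],[[0,0,0],[0,0,0],0]]'
python3 -m handwheel '[[[0,0,0],[0,0,0],0],[[0,0,0],[0,0,0],0],[[0,0,0],[0,0,0.4],0],[[0,0,0],[0,0,0.9],0],[[0,0,0],[0,0,0.9],0]]'
python3 -m handwheel '[[[0,0,0],[0,-0.9,0.3],0],[[0,0,0],[0,-0.9,0.3],0],[[0,0,0],[0,-0.9,0.2],0],[[0,0,0],[0,-0.9,0],0],[[0,0,0],[0,-0.9,0],0]]'
python3 -m handwheel '[[[0,0,0],[0,-0.9,0],0],[[0,0,0],[0,-0.9,0],0],[[0,0,0],[0,-0.7,0],0],[[0,0,0],[0,0,0],0]]'
cat >>h.py <<'E'
def jars(name='wrist',tag=None,zr=(.062,.076)):
    im,d,K,T=cam(name); P=cloud(d,K,T)
    if tag: save(tag,im)
    m=((P[...,2]>zr[0])&(P[...,2]<zr[1])&(P[...,0]>.3)&(P[...,0]<.75)).astype(np.uint8)
    n,L,s,c=cv2.connectedComponentsWithStats(m)
    for i in range(1,n):
        if s[i,4]>40:
            Q=P[L==i]; (cx,cy),r=cv2.minEnclosingCircle(np.float32(Q[:,:2])); print('xy',np.round([cx,cy],4),'r',round(r,4),'rgb',np.median(im[L==i],0),'px',s[i,:4])
E
python3 -c "
from h import *
jars('wrist','w6'); jars('top','top2')"
```

```text
time: 13.4
tool_pos: [0.4589, -0.0578, 0.0642]
ee_rot: [3.14, -0.001, 1.564]
wrist_force: [0.5, 1.3, 6.3]
width: 0.045
finger_force: 30.0
time: 13.9
tool_pos: [0.4582, -0.0598, 0.0631]
ee_rot: [-3.141, -0.0, 1.562]
wrist_force: [-0.3, -0.6, 0.0]
width: 0.0822
finger_force: 0.0
time: 14.4
tool_pos: [0.4575, -0.0595, 0.1737]
ee_rot: [-3.139, -0.001, 1.562]
wrist_force: [0.3, -0.3, 1.4]
width: 0.0934
finger_force: 0.0
time: 14.9
tool_pos: [0.4585, -0.2867, 0.2143]
ee_rot: [3.14, 0.001, 1.562]
wrist_force: [0.5, -0.3, 0.1]
width: 0.0938
finger_force: 0.0
time: 15.3
tool_pos: [0.4573, -0.4138, 0.212]
ee_rot: [-3.14, 0.0, 1.557]
wrist_force: [0.6, 0.1, -0.1]
width: 0.0941
finger_force: 0.0
xy [ 0.4396 -0.3082] r 0.0229 rgb [ 50. 129.  65.] px [214  59  45  49]
xy [ 0.552  -0.3209] r 0.0231 rgb [ 80.5 192.   93. ] px [324  72  46  47]
xy [ 0.477  -0.3997] r 0.0231 rgb [251. 178.  67.] px [252 151  42  42]
xy [ 0.4706 -0.4914] r 0.023 rgb [119. 237. 135.] px [248 231  39  38]
xy [ 0.5528 -0.3243] r 0.0234 rgb [125.  194.  116.5] px [336 167  15  14]
xy [0.546  0.2712] r 0.0229 rgb [245. 182. 202.] px [153 171  14  14]
xy [ 0.477  -0.4025] r 0.023 rgb [245. 195. 111.] px [362 189  15  15]
xy [0.4863 0.4433] r 0.0234 rgb [245. 180. 200.] px [ 99 190  14  15]
xy [0.4825 0.3437] r 0.0232 rgb [ 82. 136. 225.] px [130 191  14  14]
xy [ 0.4618 -0.184 ] r 0.036 rgb [163.  60.  53.] px [290 192  19  20]
xy [0.4594 0.0982] r 0.0228 rgb [246.  246.5 244. ] px [206 197  14  14]
xy [ 0.4592 -0.062 ] r 0.0233 rgb [246. 246. 145.] px [256 196  15  15]
xy [ 0.4399 -0.3114] r 0.0231 rgb [ 68. 133.  80.] px [334 201  15  15]
```

```bash
python3 -m handwheel '[[[0,0,0],[0.37,0.2,0],0],[[0,0,0],[0,0,-0.8],0],[[0,0,0],[0,0,-0.8],0],[[0,0,0],[0,0,-0.8],0],[[0,0,0],[0,0,-0.68],0]]'
python3 -m handwheel '[[[0,0,0],[0,0,0],0],[[0,0,0],[0,0,0],0.6],[[0,0,0],[0,0,0],1],[[0,0,0],[0,0,0],1],[[0,0,0],[0,0,0],1]]'
python3 -m handwheel '[[[0,0,0],[0,0,0],1],[[0,0,0],[0,0,0],1],[[0,0,0],[0,0,0],1],[[0,0,0],[0,0,0],1],[[0,0,0],[0,0,0],1]]'
```

```text
time: 15.9
tool_pos: [0.4771, -0.3972, 0.0579]
ee_rot: [-3.141, -0.001, 1.565]
wrist_force: [-0.8, -0.1, -0.2]
width: 0.0943
finger_force: 0.0
time: 16.4
tool_pos: [0.478, -0.4005, 0.0619]
ee_rot: [3.139, 0.003, 1.563]
wrist_force: [0.5, 0.9, 0.2]
width: 0.0653
finger_force: 0.0
time: 16.9
tool_pos: [0.477, -0.3999, 0.0598]
ee_rot: [3.141, 0.0, 1.562]
wrist_force: [-0.5, 0.7, 2.1]
width: 0.0452
finger_force: 30.0
```

```bash
python3 -m handwheel '[[[0,0,0],[0,0,0.7],1],[[0,0,0],[0,0,0.7],1],[[0,0,0],[-0.1,0.5,0.6],1],[[0,0,0],[-0.1,0.8,0],1],[[0,0,0],[-0.1,0.8,0],1]]'
python3 -m handwheel '[[[0,0,0],[-0.07,0.8,0],1],[[0,0,0],[0,0.8,0],1],[[0,0,0],[0,0.8,0],1],[[0,0,0],[0,0.8,0],1],[[0,0,0],[0,0.44,0],1]]'
python3 -m handwheel '[[[0,0,0],[0,0,0],1],[[0,0,0],[0,0,0],1]]'
python3 -c "
from h import *
jars('wrist','w7')"
```

```text
time: 17.4
tool_pos: [0.4621, -0.2943, 0.1605]
ee_rot: [3.14, 0.001, 1.561]
wrist_force: [0.0, 0.2, -1.5]
width: 0.0453
finger_force: 30.0
time: 17.9
tool_pos: [0.4578, -0.1099, 0.159]
ee_rot: [-3.141, -0.001, 1.565]
wrist_force: [1.3, -1.0, -0.7]
width: 0.0457
finger_force: 30.0
time: 18.1
tool_pos: [0.4584, -0.1128, 0.1592]
ee_rot: [-3.141, 0.001, 1.563]
wrist_force: [0.3, 0.3, -0.6]
width: 0.0457
finger_force: 30.0
xy [ 0.459  -0.0592] r 0.0231 rgb [230. 194.  57.] px [228 112  54  55]
xy [ 0.485  -0.1923] r 0.0072 rgb [202.5 129.5  72. ] px [275 272  15   6]
```

```bash
python3 -m handwheel '[[[0,0,0],[0,0,-0.6],1],[[0,0,0],[0,0,-0.6],1],[[0,0,0],[0,0,-0.4],1],[[0,0,0],[0,0,-0.2],1],[[0,0,0],[0,0,-0.06],1]]'
python3 -m handwheel '[[[0,0,0],[0,0,0],1],[[0,0,0],[0,0,0],1]]'
```

```text
time: 18.65
tool_pos: [0.458, -0.1136, 0.0658]
ee_rot: [-3.14, -0.0, 1.561]
wrist_force: [-2.0, 0.7, 6.1]
width: 0.0456
finger_force: 30.0
time: 18.85
tool_pos: [0.459, -0.1133, 0.0674]
ee_rot: [3.14, 0.001, 1.562]
wrist_force: [-0.3, -0.1, -1.2]
width: 0.0455
finger_force: 30.0
```

```bash
python3 -m handwheel '[[[0,0,0],[0,0,0],0],[[0,0,0],[0,0,0],0],[[0,0,0],[0,0,0],0],[[0,0,0],[0,0,0],0],[[0,0,0],[0,0,0],0]]'
python3 -m handwheel '[[[0,0,0],[0,0,0],0],[[0,0,0],[0,0,0],0],[[0,0,0],[0,0,0.4],0],[[0,0,0],[0,0,0.9],0],[[0,0,0],[0,0,0.9],0]]'
python3 -m handwheel '[[[0,0,0],[0,-0.9,0.3],0],[[0,0,0],[0,-0.9,0.3],0],[[0,0,0],[0,-0.9,0.2],0],[[0,0,0],[0,-0.9,0],0],[[0,0,0],[0,-0.9,0],0]]'
python3 -m handwheel '[[[0,0,0],[0,-0.6,0],0],[[0,0,0],[-0.3,0,0],0],[[0,0,0],[0,0,0],0]]'
python3 -c "
from h import *
jars('wrist','w8')
jars('top')"
```

```text
time: 19.35
tool_pos: [0.4586, -0.1127, 0.0666]
ee_rot: [3.141, 0.0, 1.563]
wrist_force: [0.7, 0.1, -0.4]
width: 0.082
finger_force: 0.0
time: 19.85
tool_pos: [0.4576, -0.1124, 0.1766]
ee_rot: [-3.139, -0.001, 1.562]
wrist_force: [0.5, -0.0, 0.6]
width: 0.0938
finger_force: 0.0
time: 20.35
tool_pos: [0.4585, -0.3397, 0.2172]
ee_rot: [3.14, 0.001, 1.562]
wrist_force: [-0.3, 0.3, 1.1]
width: 0.0937
finger_force: 0.0
time: 20.65
tool_pos: [0.4421, -0.368, 0.216]
ee_rot: [-3.14, -0.001, 1.56]
wrist_force: [0.0, -0.9, 0.6]
width: 0.0942
finger_force: 0.0
xy [ 0.461  -0.1963] r 0.0314 rgb [119.  78.  44.] px [240   0  66  22]
xy [ 0.4395 -0.3081] r 0.023 rgb [100. 228. 121.] px [231 108  43  44]
xy [ 0.552  -0.3208] r 0.023 rgb [ 85. 216. 106.] px [335 119  44  43]
xy [ 0.4704 -0.4826] r 0.0207 rgb [111. 231. 128.] px [262 265  35  13]
xy [ 0.5522 -0.3235] r 0.0235 rgb [135. 229. 147.] px [337 167  14  14]
xy [0.5461 0.2714] r 0.0225 rgb [245. 175. 193.] px [153 171  14  14]
xy [0.4864 0.4433] r 0.0234 rgb [245. 181. 200.] px [ 99 190  14  15]
xy [0.4827 0.344 ] r 0.023 rgb [ 82. 136. 225.] px [130 191  14  14]
xy [ 0.4607 -0.1843] r 0.0368 rgb [161.5  55.   51. ] px [290 192  19  20]
xy [0.4596 0.0984] r 0.0228 rgb [246. 247. 244.] px [206 197  14  14]
xy [ 0.4592 -0.0629] r 0.0231 rgb [246. 246. 144.] px [256 196  15  15]
xy [ 0.4596 -0.1166] r 0.0228 rgb [206. 111.  66.] px [273 196  15  14]
xy [ 0.4392 -0.3116] r 0.023 rgb [143. 235. 156.] px [334 201  15  15]
```

```bash
python3 -m handwheel '[[[0,0,0],[-0.06,0.6,0],0],[[0,0,0],[0,0.59,-0.5],0],[[0,0,0],[0,0,-0.8],0],[[0,0,0],[0,0,-0.9],0],[[0,0,0],[0,0,-0.94],0]]'
python3 -m handwheel '[[[0,0,0],[0,0,0],0],[[0,0,0],[0,0,0],0.6],[[0,0,0],[0,0,0],1],[[0,0,0],[0,0,0],1],[[0,0,0],[0,0,0],1]]'
python3 -m handwheel '[[[0,0,0],[0,0,0],1],[[0,0,0],[0,0,0],1],[[0,0,0],[0,0,0],1],[[0,0,0],[0,0,0],1],[[0,0,0],[0,0,0],1]]'
```

```text
time: 21.25
tool_pos: [0.4417, -0.3068, 0.0598]
ee_rot: [3.138, 0.002, 1.565]
wrist_force: [-0.3, -0.9, -0.7]
width: 0.0937
finger_force: 0.0
time: 21.75
tool_pos: [0.4418, -0.3093, 0.0621]
ee_rot: [3.138, 0.003, 1.562]
wrist_force: [-0.3, -0.3, -0.2]
width: 0.0652
finger_force: 0.0
time: 22.25
tool_pos: [0.4406, -0.3084, 0.0599]
ee_rot: [3.141, 0.0, 1.562]
wrist_force: [-0.6, -0.0, 2.9]
width: 0.0455
finger_force: 30.0
```

```bash
python3 -m handwheel '[[[0,0,0],[0,0,0.7],1],[[0,0,0],[0,0,0.7],1],[[0,0,0],[0.1,0.5,0.6],1],[[0,0,0],[0.1,0.8,0],1],[[0,0,0],[0.1,0.8,0],1]]'
python3 -m handwheel '[[[0,0,0],[0.06,0.8,0],1],[[0,0,0],[0,0.8,0],1],[[0,0,0],[0,0.8,0],1],[[0,0,0],[0,0.8,0],1],[[0,0,0],[0,0.77,0],1]]'
python3 -m handwheel '[[[0,0,0],[0,0,0],1],[[0,0,0],[0,0,0],1]]'
```

```text
time: 22.75
tool_pos: [0.456, -0.2027, 0.1604]
ee_rot: [3.139, 0.001, 1.561]
wrist_force: [0.7, 0.7, -2.1]
width: 0.0456
finger_force: 30.0
time: 23.25
tool_pos: [0.4579, -0.003, 0.1588]
ee_rot: [-3.141, -0.0, 1.562]
wrist_force: [1.0, 0.1, -0.7]
width: 0.0459
finger_force: 30.0
time: 23.45
tool_pos: [0.4582, -0.0041, 0.159]
ee_rot: [-3.141, 0.0, 1.565]
wrist_force: [0.1, -0.1, -0.9]
width: 0.0455
finger_force: 30.0
```

```bash
python3 -m handwheel '[[[0,0,0],[0,0,-0.6],1],[[0,0,0],[0,0,-0.6],1],[[0,0,0],[0,0,-0.4],1],[[0,0,0],[0,0,-0.2],1],[[0,0,0],[0,0,-0.06],1]]'
python3 -m handwheel '[[[0,0,0],[0,0,0],1],[[0,0,0],[0,0,0],1]]'
python3 -m handwheel '[[[0,0,0],[0,0,0],0],[[0,0,0],[0,0,0],0],[[0,0,0],[0,0,0],0],[[0,0,0],[0,0,0],0],[[0,0,0],[0,0,0],0]]'
python3 -m handwheel '[[[0,0,0],[0,0,0],0],[[0,0,0],[0,0,0],0],[[0,0,0],[0,0,0.4],0],[[0,0,0],[0,0,0.9],0],[[0,0,0],[0,0,0.9],0]]'
```

```text
time: 23.95
tool_pos: [0.4578, -0.0058, 0.0659]
ee_rot: [-3.139, 0.0, 1.561]
wrist_force: [-3.6, -0.2, 7.1]
width: 0.0457
finger_force: 30.0
time: 24.15
tool_pos: [0.4593, -0.0051, 0.0675]
ee_rot: [3.139, 0.0, 1.562]
wrist_force: [-0.3, 1.1, -0.2]
width: 0.0457
finger_force: 30.0
time: 24.65
tool_pos: [0.4586, -0.0047, 0.0666]
ee_rot: [3.141, 0.0, 1.563]
wrist_force: [0.4, 0.5, 0.3]
width: 0.0823
finger_force: 0.0
time: 25.15
tool_pos: [0.4575, -0.0046, 0.1767]
ee_rot: [-3.139, -0.0, 1.562]
wrist_force: [0.9, 0.2, 0.7]
width: 0.0941
finger_force: 0.0
```

```bash
python3 -m handwheel '[[[0,0,0],[0,0.9,0.3],0],[[0,0,0],[0,0.9,0.3],0],[[0,0,0],[0,0.9,0.2],0],[[0,0,0],[0,0.9,0],0],[[0,0,0],[0.2,0.9,0],0]]'
python3 -m handwheel '[[[0,0,0],[0.2,0.7,0],0],[[0,0,0],[0,0.3,0],0],[[0,0,0],[0,0,0],0]]'
python3 -c "
from h import *
jars('wrist','w9')
jars('top')"
```

```text
time: 25.65
tool_pos: [0.468, 0.2222, 0.2176]
ee_rot: [3.14, -0.001, 1.563]
wrist_force: [0.8, -0.5, -0.2]
width: 0.0942
finger_force: 0.0
time: 25.95
tool_pos: [0.478, 0.2715, 0.2158]
ee_rot: [-3.14, 0.001, 1.565]
wrist_force: [0.6, -0.8, 0.9]
width: 0.0938
finger_force: 0.0
xy [0.4857 0.4465] r 0.0226 rgb [206. 114. 126.] px [239   0  47  34]
xy [0.482 0.349] r 0.023 rgb [ 73. 122. 205.] px [237  90  43  45]
xy [0.5459 0.2768] r 0.0229 rgb [253. 184. 201.] px [296 159  41  41]
xy [0.4573 0.157 ] r 0.0122 rgb [20.  20.5 20. ] px [228 274  21   4]
xy [0.4587 0.1031] r 0.0231 rgb [253. 254. 250.] px [222 309  37  26]
xy [ 0.552  -0.3236] r 0.0227 rgb [134.  229.5 147. ] px [337 167  14  14]
xy [0.5466 0.2717] r 0.0228 rgb [244. 172. 190.] px [153 171  14  14]
xy [ 0.47   -0.4952] r 0.0237 rgb [144. 235. 156.] px [391 191  15  14]
xy [0.4865 0.4424] r 0.0236 rgb [193. 113. 124.] px [ 99 192  14  13]
xy [ 0.4605 -0.1842] r 0.0366 rgb [243.  96.  89.] px [290 192  19  20]
xy [0.4589 0.099 ] r 0.023 rgb [246. 246. 243.] px [206 197  14  15]
xy [ 0.4596 -0.0085] r 0.023 rgb [120. 222. 136.] px [239 196  15  15]
xy [ 0.4592 -0.063 ] r 0.0229 rgb [246. 246. 144.] px [256 196  15  15]
xy [ 0.4591 -0.1166] r 0.0228 rgb [245. 180. 101.] px [273 196  15  14]
```

```bash
python3 -m handwheel '[[[0,0,0],[0.08,0.8,0],0],[[0,0,0],[0,0.77,-0.5],0],[[0,0,0],[0,0,-0.8],0],[[0,0,0],[0,0,-0.9],0],[[0,0,0],[0,0,-0.94],0]]'
python3 -m handwheel '[[[0,0,0],[0,0,0],0],[[0,0,0],[0,0,0],0.6],[[0,0,0],[0,0,0],1],[[0,0,0],[0,0,0],1],[[0,0,0],[0,0,0],1]]'
python3 -m handwheel '[[[0,0,0],[0,0,0],1],[[0,0,0],[0,0,0],1],[[0,0,0],[0,0,0],1],[[0,0,0],[0,0,0],1],[[0,0,0],[0,0,0],1]]'
```

```text
time: 26.55
tool_pos: [0.4833, 0.3473, 0.0593]
ee_rot: [3.139, -0.001, 1.561]
wrist_force: [0.8, 0.6, -0.1]
width: 0.0938
finger_force: 0.0
time: 27.05
tool_pos: [0.484, 0.3495, 0.0625]
ee_rot: [3.137, -0.003, 1.562]
wrist_force: [-0.1, -0.3, 0.3]
width: 0.0654
finger_force: 0.0
time: 27.55
tool_pos: [0.4826, 0.3489, 0.0599]
ee_rot: [3.141, -0.0, 1.563]
wrist_force: [-1.1, -0.2, 3.1]
width: 0.0452
finger_force: 30.0
```

```bash
python3 -m handwheel '[[[0,0,0],[0,0,0.8],1],[[0,0,0],[0,0,0.9],1],[[0,0,0],[-0.1,-0.4,0.9],1],[[0,0,0],[-0.1,-0.8,0],1],[[0,0,0],[-0.1,-0.8,0],1]]'
python3 -m handwheel '[[[0,0,0],[-0.1,-0.8,0],1],[[0,0,0],[-0.09,-0.8,0],1],[[0,0,0],[0,-0.8,0],1],[[0,0,0],[0,-0.8,0],1],[[0,0,0],[0,-0.8,0],1]]'
python3 -m handwheel '[[[0,0,0],[0,0,-0.6],1],[[0,0,0],[0,0,0],1],[[0,0,0],[0,0,0],1]]'
```

```text
time: 28.05
tool_pos: [0.468, 0.2485, 0.1914]
ee_rot: [3.138, -0.001, 1.564]
wrist_force: [-0.5, -0.3, -1.0]
width: 0.0454
finger_force: 30.0
time: 28.55
tool_pos: [0.4574, 0.0473, 0.189]
ee_rot: [-3.141, 0.0, 1.563]
wrist_force: [0.7, -0.0, -0.2]
width: 0.0454
finger_force: 30.0
time: 28.85
tool_pos: [0.4573, 0.049, 0.1588]
ee_rot: [-3.139, -0.0, 1.563]
wrist_force: [-0.3, 0.9, -0.8]
width: 0.045
finger_force: 30.0
```

```bash
python3 -m handwheel '[[[0,0,0],[0.02,0,-0.6],1],[[0,0,0],[0,0,-0.6],1],[[0,0,0],[0,0,-0.4],1],[[0,0,0],[0,0,-0.2],1],[[0,0,0],[0,0,-0.06],1]]'
python3 -m handwheel '[[[0,0,0],[0,0,0],1],[[0,0,0],[0,0,0],1]]'
python3 -m handwheel '[[[0,0,0],[0,0,0],0],[[0,0,0],[0,0,0],0],[[0,0,0],[0,0,0],0],[[0,0,0],[0,0,0],0],[[0,0,0],[0,0,0],0]]'
python3 -m handwheel '[[[0,0,0],[0,0,0],0],[[0,0,0],[0,0,0],0],[[0,0,0],[0,0,0.4],0],[[0,0,0],[0,0,0.9],0],[[0,0,0],[0,0,0.9],0]]'
python3 -m handwheel '[[[0,0,0],[0,0,0.6],0],[[0,0,0],[0,0,0],0]]'
python3 -c "
from h import *
jars('wrist'); jars('top','top4')
robot.snapshot('scene')"
```

```text
time: 29.35
tool_pos: [0.4589, 0.0496, 0.0663]
ee_rot: [-3.141, -0.0, 1.564]
wrist_force: [-0.4, 0.1, -0.1]
width: 0.0451
finger_force: 30.0
time: 29.55
tool_pos: [0.4602, 0.049, 0.0681]
ee_rot: [3.139, 0.0, 1.563]
wrist_force: [-0.9, -0.0, -1.8]
width: 0.0451
finger_force: 30.0
time: 30.05
tool_pos: [0.459, 0.0488, 0.0666]
ee_rot: [3.141, -0.0, 1.562]
wrist_force: [-0.5, -0.7, -0.4]
width: 0.0817
finger_force: 0.0
time: 30.55
tool_pos: [0.458, 0.0488, 0.1766]
ee_rot: [-3.139, 0.0, 1.562]
wrist_force: [0.5, 0.0, -0.1]
width: 0.0939
finger_force: 0.0
time: 30.75
tool_pos: [0.4617, 0.0488, 0.2123]
ee_rot: [3.13, 0.0, 1.563]
wrist_force: [-0.4, 0.6, -0.0]
width: 0.0938
finger_force: 0.0
xy [0.4587 0.1026] r 0.023 rgb [253. 254. 251.] px [228 113  44  45]
xy [0.4603 0.0493] r 0.0231 rgb [106. 174. 247.] px [231 164  42  43]
xy [ 0.4594 -0.0042] r 0.0229 rgb [128. 244. 145.] px [232 211  40  41]
xy [ 0.4595 -0.0555] r 0.0227 rgb [253. 254. 112.] px [233 255  39  23]
xy [ 0.4613 -0.1313] r 0.0362 rgb [253. 178.  64.] px [234 309  39  35]
xy [ 0.5526 -0.3237] r 0.0235 rgb [133. 228. 146.] px [337 167  14  14]
xy [0.5468 0.2721] r 0.0226 rgb [244. 170. 188.] px [153 171  14  14]
xy [0.4869 0.4429] r 0.0234 rgb [244. 176. 195.] px [ 99 190  14  15]
xy [ 0.4709 -0.4949] r 0.023 rgb [142.  234.  154.5] px [391 191  15  14]
xy [ 0.4601 -0.184 ] r 0.0364 rgb [243.  95.  87.] px [290 192  19  20]
xy [ 0.4595 -0.009 ] r 0.0229 rgb [119. 221. 134.] px [241 196  13  15]
xy [ 0.4593 -0.0628] r 0.0228 rgb [245. 246. 143.] px [256 196  15  15]
xy [ 0.4593 -0.1167] r 0.023 rgb [244. 178. 100.] px [273 196  15  14]
```

All six jars are in, in order, at about 54 mm spacing, with white clear of the follower. Next is the button press.

```bash
python3 -m handwheel '[[[0,0,0],[0,0.8,0],1],[[0,0,0],[-0.02,0.9,0],1],[[0,0,0],[0,0.9,0],1],[[0,0,0],[0,0.72,0],1],[[0,0,0],[0,0,0],1]]'
python3 -m handwheel '[[[0,0,0],[0,0,0],1],[[0,0,0],[0,0,0],1],[[0,0,0],[0,0,0],1],[[0,0,0],[0,0,0],1],[[0,0,0],[0,0,0],1]]'
python3 -m handwheel '[[[0,0,0],[0,0,-0.8],1],[[0,0,0],[0,0,-0.9],1],[[0,0,0],[0,0,-0.6],1],[[0,0,0],[0,0,-0.3],1],[[0,0,0],[0,0,0],1]]'
```

```text
time: 31.4
tool_pos: [0.4563, 0.218, 0.2035]
ee_rot: [-3.136, 0.0, 1.568]
wrist_force: [0.7, 0.1, -0.2]
width: 0.0577
finger_force: 0.0
time: 31.9
tool_pos: [0.4582, 0.214, 0.2066]
ee_rot: [3.141, -0.0, 1.561]
wrist_force: [0.5, -0.2, 0.9]
width: 0.0174
finger_force: 0.0
time: 32.4
tool_pos: [0.4559, 0.2137, 0.0735]
ee_rot: [-3.136, 0.002, 1.562]
wrist_force: [-0.6, 0.5, -0.0]
width: 0.0005
finger_force: 0.0
```

```bash
python3 -m handwheel '[[[0,0,0],[0,0,-0.2],1],[[0,0,0],[0,0,-0.1],1],[[0,0,0],[0,0,-0.06],1],[[0,0,0],[0,0,0],1],[[0,0,0],[0,0,0],1]]'
```

```text
time: 32.9
tool_pos: [0.4591, 0.2151, 0.0598]
ee_rot: [3.139, -0.001, 1.562]
wrist_force: [1.0, -0.4, 5.0]
width: 0.0003
finger_force: 1.7
```

```bash
python3 -m handwheel '[[[0,0,0],[0,0,-0.04],1],[[0,0,0],[0,0,-0.03],1],[[0,0,0],[0,0,0],1],[[0,0,0],[0,0,0],1]]'
python3 -c "
from h import *
jars('top')
im,d,K,T=cam('top');P=cloud(d,K,T);m=(P[...,2]>.1)&(P[...,2]<.112)&(abs(P[...,0]-.458)<.02);print(np.nanmean(P[m],0))"
```

```text
time: 33.3
tool_pos: [0.459, 0.2152, 0.0561]
ee_rot: [3.139, -0.001, 1.563]
wrist_force: [0.0, 0.0, 5.5]
width: 0.0008
finger_force: 3.1
xy [ 0.5519 -0.3245] r 0.0228 rgb [132. 228. 145.] px [337 167  14  14]
xy [0.4869 0.4433] r 0.0232 rgb [244. 176. 195.] px [ 99 190  14  15]
xy [ 0.4705 -0.4951] r 0.0231 rgb [142. 233. 154.] px [391 191  15  14]
xy [ 0.4566 -0.0616] r 0.1471 rgb [243. 179. 136.] px [217 192  92  20]
[0.45774906 0.09565643 0.10791846]
```

The follower released and has closed the row. I'll back off and check.

```bash
python3 -m handwheel '[[[0,0,0],[0,0,0.3],1],[[0,0,0],[0,0,0.8],1],[[0,0,0],[0,0,0.9],1],[[0,0,0],[0,0,0.9],1],[[0,0,0],[0,0.2,0.3],1]]'
python3 -m handwheel '[[[0,0,0],[0,-0.9,0],1],[[0,0,0],[0,-0.9,0],1],[[0,0,0],[0,-0.9,0],1],[[0,0,0],[0,-0.9,0],1],[[0,0,0],[0,-0.9,0],1]]'
python3 -m handwheel '[[[0,0,0],[-0.9,-0.9,0.2],1],[[0,0,0],[0,-0.9,0],1],[[0,0,0],[0,-0.9,0],1],[[0,0,0],[0,-0.9,0],1],[[0,0,0],[0,0,0],1]]'
python3 - <<'E'
from h import *
jars('wrist','w10',(.068,.074))
im,d,K,T=cam('wrist'); P=cloud(d,K,T)
m=(P[...,2]>.1)&(P[...,2]<.112)&(abs(P[...,0]-.458)<.02);print('grip',np.nanmean(P[m],0))
m=(abs(P[...,1]-.217)<.01)&(abs(P[...,0]-.458)<.012);print('catch z',np.nanmedian(P[m][:,2]))
im,d,K,T=cam('scene'); save('s2',cv2.resize(im[130:270,150:340],(760,560)))
E
```

```text
time: 33.9
tool_pos: [0.4593, 0.2247, 0.2198]
ee_rot: [3.135, -0.002, 1.561]
wrist_force: [0.2, -0.7, -0.8]
width: 0.0004
finger_force: 0.0
time: 34.4
tool_pos: [0.4568, -0.0016, 0.2137]
ee_rot: [-3.139, -0.0, 1.563]
wrist_force: [0.6, -0.5, 0.1]
width: 0.0005
finger_force: 0.0
time: 34.9
tool_pos: [0.4217, -0.1742, 0.2211]
ee_rot: [-3.138, 0.0, 1.555]
wrist_force: [0.6, 0.0, -0.6]
width: 0.0006
finger_force: 0.0
xy [ 0.4538 -0.0907] r 0.0986 rgb [228. 149.  72.] px [268   0  47 198]
grip [nan nan nan]
catch z nan<stdin>:4: RuntimeWarning: Mean of empty slice
  return np.nanmean(a, axis, out=out, keepdims=keepdims)
```

View pics/w10.png

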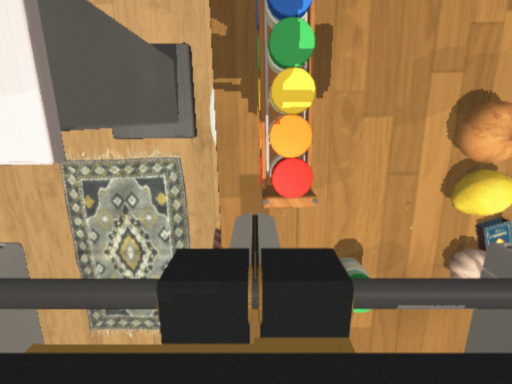

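View pics/s2.png

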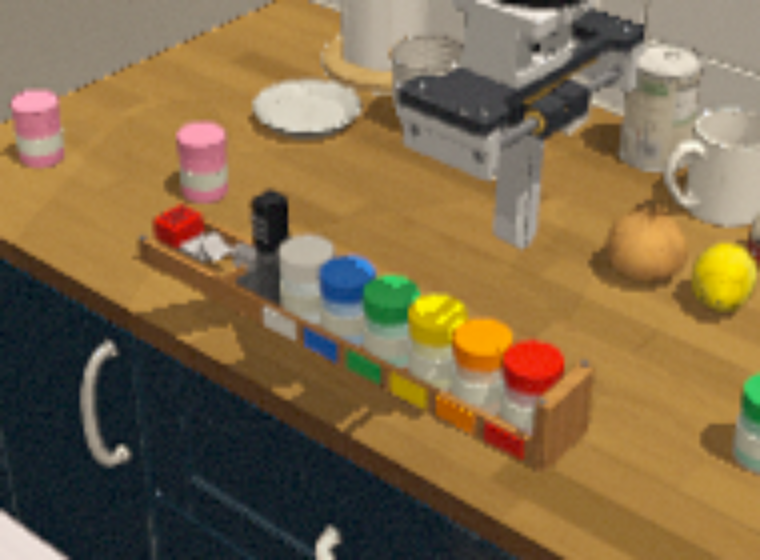

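Both views show the row closed in order, from red (533,365 in the scene view) at the stop to white (307,255) at the follower. The button is up. I'll check the gaps with numbers.

```bash
python3 - <<'E'
from h import *
im,d,K,T=cam('top');P=cloud(d,K,T); hsv=cv2.cvtColor(im,cv2.COLOR_RGB2HSV)
reg=(abs(P[...,0]-.46)<.03)&(abs(P[...,1]+.04)<.17)&(P[...,2]>.066)&(P[...,2]<.08)
for n,h in dict(red=(0,6),orange=(10,20),yellow=(25,35),green=(50,75),blue=(100,120)).items():
    m=reg&(hsv[...,0]>=h[0])&(hsv[...,0]<=h[1])&(hsv[...,1]>70); print(n,m.sum(),((P[m].min(0)+P[m].max(0))/2).round(4))
m=reg&(hsv[...,1]<20)&(hsv[...,2]>150); print('white',m.sum(),((P[m].min(0)+P[m].max(0))/2).round(4))
m=(P[...,2]>.1)&(P[...,2]<.115)&(abs(P[...,0]-.458)<.02)&(P[...,1]>.05)&(P[...,1]<.15);print('grip',P[m].mean(0))
m=(abs(P[...,1]-.212)<.01)&(abs(P[...,0]-.458)<.012);print('catch z',np.nanmedian(P[m][:,2]))
E
```

```text
red 1 [ 0.4474 -0.1645  0.0702]
orange 135 [ 0.461  -0.0948  0.0727]
yellow 82 [ 0.4649 -0.0709  0.0721]
green 152 [ 0.4603 -0.0324  0.0738]
blue 152 [0.458  0.0122 0.0736]Traceback (most recent call last):
  File "<stdin>", line 6, in <module>
    return umr_minimum(a, axis, None, out, keepdims, initial, where)
ValueError: zero-size array to reduction operation minimum which has no identity
```

```bash
python3 -c "
from h import *
print(robot.get_obs()['qvel']); print(robot.close_job())"
```

```text
[ 0.02092155 -0.00785489 -0.00238086 -0.00168331 -0.00344208 -0.00173724]
the job is handed in; nothing more can be done
None
```

I handed the job in, without a verdict back: the pictures show all six jars upright in tag order, the row closed up by the released follower and the button up, but I did not measure the final gaps or the follower's force on white (the blue and green positions fit a tight row).

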